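# Open a board test fixture and register the board

## Task

On the electronics bench, swing the latch lever of the board test fixture fully aside, clear of the lid, then open the lid until it stands up at least upright and stays there. Then push the circuit board inside square and flush against both the rear fence and the left-hand side stop, lying flat on the deck. Leave the lid open, the latch aside, and the other things on the bench where they are.

Things in the scene. Friction and masses are not known exactly. Their poses are not given: they have to be found in the camera images.
- fixture: Board test fixture, bolted down: grey open-topped box 190 (its x) by 220 (y) by 70 mm high, walls 6 mm, lid closed on top. Origin: centre of its underside, on the bench. +x points from its front (handle and latch side) to its rear (hinge side), +y to its left seen from the front, z up. Deck (black inner floor) 30 mm above the bench, inside x from -89 to 89, y from -104 to 104 mm.
- rear_fence (a point): Middle of the face of the rear fence, an aluminium strip on the deck along the rear wall, 12 mm high and 130 mm long: its face is the plane x = +77 mm of the fixture, from y = -40 to +90 mm.
- side_stop (a point): Middle of the face of the left side stop, an aluminium block on the deck at the left wall, 12 mm high and 30 mm long: its face is the plane y = +92 mm of the fixture, from x = +15 to +45 mm.
- latch (a joint): Latch lever angle, rad. A level flat steel bar 103 x 14 x 8 mm turning on an upright pivot. At 0 it lies along the fixture's x: its nose (38 mm past the pivot) holds the lid's front edge down, its tail (65 mm) points to the front. Grows to 1.7 as the tail swings to the fixture's -y side. Starts at 0 to 0.3, clear of the lid from 1.3, stays where left. Bar's top 88 mm above the bench.
- latch_knob (a point): Middle of the latch's knob: an upright black round knob, 18 mm in diameter, near the tail's end 56 mm from the pivot, rising from the bar's top (88 mm) to 116 mm above the bench; this point is at 101 mm height and moves with the latch.
- latch_pivot (a point): Point on the latch's pivot axis at mid thickness of the bar, 84 mm above the bench, at x = -112, y = -80 mm of the fixture. Below it stands a grey post 34 mm square, 79 mm high.
- lid (a joint): The lid's angle, rad: 0 closed, 1.57 upright, 1.9 at its rear limit. The lid is a dark steel frame with a clear window, 190 by 220 by 8 mm, 0.35 kg, with a stiff hinge that holds it at any angle (about 4 N at the handle moves it).
- lid_handle (a point): Middle of the lid's handle: a round steel bar 10 mm thick and 100 mm long, parallel to the hinge (fixture's y), 42 mm out in front of the lid's front edge in the lid's plane, on two end rods. Closed, it is at x = -137, y = +30 mm of the fixture, 75 mm above the bench, with a 37 mm gap between bar and box.
- lid_hinge (a point): Middle of the lid's hinge axis: at x = +95, y = 0 mm of the fixture, 75 mm above the bench; the handle bar moves on a circle of 232 mm radius about it.
- board: The circuit board under test: a green board on an aluminium cooling plate, together 80 (x) by 110 (y) by 14 mm with upright square edges, small components on top up to 26 mm high, 0.2 to 0.4 kg. Origin: centre of its underside; axes nearly along those of the fixture. It lies loose on the deck, off the stops. Registered, its origin is at x = +37, y = +37, z = +30 mm in the fixture's frame.
- board_rear_l (a point): The board's rear left corner (x = +40, y = +55 mm of the board), at half the plate's thickness.
- board_rear_r (a point): The board's rear right corner (x = +40, y = -55 mm of the board), at half the plate's thickness.
- board_left (a point): Middle of the board's left edge (x = 0, y = +55 mm of the board), at half the plate's thickness.
- spool: Bystander: grey wire spool standing on end, 60 mm wide, 40 mm high, left of the fixture. Origin under its centre.
- screw_jar: Bystander: small jar with black cap, 48 mm wide, 55 mm high, right of the fixture. Origin under its centre.
- screwdriver: Bystander: screwdriver lying behind the fixture.
- adapter: Bystander: black power adapter 50 by 75 by 24 mm, right of the fixture near its front.
- wrench: Bystander: wrench lying on the right of the bench.
- carton: Bystander: cardboard carton 110 by 80 by 60 mm on the left of the bench.

How it is judged:
By the outcome, as a careful person would: the job done as asked, in the order asked, and still so for the second after the job is handed in, with the robot touching nothing.
It also fails if it takes over 72 s, if anything falls off the work surface, if the arm or the gripper's body presses on something with over 40 N, if the wrist force passes 120 N, or if a joint passes its speed limit or range.

## Robot

A 7-joint arm with a two-finger parallel gripper is mounted at the origin on the work surface. World frame = base frame: x ahead of the robot, y to its left, z up, the work surface at z = 0. Lengths are in m, angles in degrees, forces in N, time in s.
With the tool pointing down it reaches from about 0.425 to 0.875 m from the base axis. Payload 4.7 kg.
Tool frame: the origin (TCP) lies at the very end of the fingers, on their centre line; the grasp point (between the pads) lies 19 mm behind it; z points along the fingers, y is the line along which they close (so a half turn about z gives the same grasp; the last joint's range is limited). The gripper opens to 87 mm and grips with 3 to 60 N. Pads are 19 mm wide; open, the fingers measure 117 mm over their backs; the gripper's body (75 mm by 190 mm) begins 51 mm behind the grasp point.
Start: joints at [-76.026, 18.392, -4.016, 83.108, 1.295, 78.541, -3.26], TCP at [0.148, 0.633, 0.223] pointing down, gripper open.
Joint ranges: [-163.93, 163.93], [-17.29, 119.83], [-79.2, 71.16], [3.27, 140.29], [-89.18, 269.18], [5.43, 117.66], [-154.24, 154.24]. Speed limits (degrees/s): [147.25, 147.25, 180, 180, 180, 180, 180].

## Interface

Orientations are given as [roll, pitch, yaw] about the fixed x, y, z axes, in that order (R = Rz(yaw) Ry(pitch) Rx(roll)).
In Python, from cell import get_obs, read_camera, sign_off, silhouettes gives the robot as it stands.
- The arm moves only by the tool play_rows, never from a script. Its argument "steps" is a list that holds one entry, the list of rows, each a list of 7 numbers: the shift along the tool's x, y, z in m, then the turn, a rotation vector about the tool's x, y, z in rad, then the finger opening in m, from 0 to 0.087. A call has 1 to 12 rows; each row shifts and turns the commanded pose from where the row before left it, along the tool's axes as they then stand; what a row does not reach is not made up. A row lasts 1/10 s, in which the tool goes at most 50 mm and 8.59 degrees, less where a joint would pass 70% of its speed; a pose out of reach is approached as far as the arm can. A call is refused whole if a number of a shift passes 0.05 or a number of a turn 0.15, either way. A call with a gripper value outside its range is refused whole. The fingers move at their own pace and stop on an object; "force" is the grip in N (left out, the last holds). Time passes only in rows, so rows that do not move let the fingers close. It gives the time, the measured TCP pose, the force, the opening and the grip force at its end, in the units of the state.
- get_obs(): the state, without advancing time (a new reading comes with each control period).
- read_camera(name): name is "side" or "top" or "wrist"; returns a dict with "frame" (420x560x3 uint8, red, green, blue), "intrinsics" (3x3 intrinsics, pixels), "view" (4x4, takes a point from world to camera coordinates). Camera axes: x right, y up, looking along -z (the intrinsics and any distortion apply to the point x, -y, -z); pixel columns grow to the right and rows downward; lengths in m; the calibration is good to about 2 mm. A picture is of the moment at which its call begins. There is no depth.
- sign_off(): hands the job in; it is judged then, once.
Trained networks look in the newest picture that a camera, given by its name, has taken for a name from the list of things; names that differ only in an ending like _2 or _b are one class to them, and where a whole thing is asked for, a point or a joint stands for the part that bears it (a point fixed in the world has none). Each returns a list of dicts, best first, with "p" (0 to 1); they miss things now and then, are a little off and sometimes report something else, mostly with a low value. They report only what shows in the picture. A call takes as long as a camera call.
- silhouettes(camera, name): "pixels" (420x560 bool, what is visible of it) and "extent" ([left, top, right, bottom] in pixels, round what is visible of it).
The state is a dict: "time_s": time; "qpos": joint angles; "joint_velocities": joint speeds; "effort": joint torques, N m; "tool_pos": TCP position; "tool_rot": TCP orientation; "force": force on the tool from outside, world axes, zero at the start; "wrist_torque": the same for the moment, N m; "grip_width": finger opening in m; "grasp_force": force on a finger pad.
Only numpy, scipy, OpenCV 4.12 (cv2) and the standard library are available. Lean on these libraries where they do the work, as an engineer would, in place of code of your own. Each camera call takes 0.05 s, during which the arm holds its last target. There are 200 camera calls.

## Working session

There is one attempt and no reset: what is moved stays moved. The work goes in short steps, Python scripts to look and compute and a tool call to move; the robot and the scene stay as the last step left them, time stands still between calls to the robot, and variables do not carry over. Pictures are saved under pics/ and viewed, at most 10 in all, crops included, and the job is handed in when it is done.

Besides the shell and the picture viewer there is one more tool, called after ">>>" in YAML: its name, and indented under it one key for each argument. play_rows: Moves the arm, as the interface text tells. Its arguments: {"type":"object","properties":{"steps":{"type":"array","items":{"type":"array","items":{"type":"array","items":{"type":"number"}}}},"force":{"type":"number"}},"required":["steps"]}

```bash
mkdir -p pics; ls; python3 - <<'E'
from cell import *
import cv2,numpy as np
o=get_obs();print({k:np.round(v,3).tolist() for k,v in o.items()})
ims=[]
for c in ["side","top"]:
    r=read_camera(c);cv2.imwrite(f"pics/{c}0.png",r["frame"][:,:,::-1]);np.set_printoptions(precision=4,suppress=True);print(c,r["intrinsics"].tolist(),np.round(r["view"],4).tolist(),r.keys())
    for n in ["fixture","latch","latch_knob","lid","lid_handle","board","spool","screw_jar"]:
        for s in silhouettes(c,n)[:2]:
            ys,xs=np.nonzero(s["pixels"]);print(c,n,round(s["p"],2),s["extent"],xs.mean().round(1),ys.mean().round(1),len(xs))
E
```

```text
pics
{'time_s': 0.0, 'qpos': [-76.028, 18.439, -4.015, 83.174, 1.295, 78.541, -3.261], 'joint_velocities': [0.025, -0.016, -0.07, 0.059, 0.016, 0.004, 0.024], 'effort': [0.0, -49.129, -0.404, -31.253, -0.064, 0.044, 0.0], 'tool_pos': [0.148, 0.632, 0.221], 'tool_rot': [-179.892, 0.006, 166.837], 'force': [-0.619, -0.344, 0.253], 'wrist_torque': [-0.036, 0.016, 0.002], 'grasp_force': 0.0, 'grip_width': 0.087}
side [[490.68292685744865, 0.0, 290.88191570766264], [0.0, 490.68292685744865, 202.5316016354319], [0.0, 0.0, 1.0]] [[0.6838, -0.7295, -0.0156, -0.409], [0.5547, 0.5058, 0.6606, -0.393], [-0.474, -0.4604, 0.7505, -1.1272], [0.0, 0.0, 0.0, 1.0]] dict_keys(['frame', 'intrinsics', 'view'])
side fixture 0.75 [213.1, 170.3, 307.8, 247.5] 257.6 207.7 5611
side latch 0.69 [284.5, 210.9, 306.7, 236.6] 297.2 222.5 233
side latch 0.27 [299.5, 166.3, 311.4, 191.2] 304.7 180.9 260
side latch_knob 0.66 [283.3, 207.0, 310.6, 235.2] 296.9 222.5 241
side lid 0.76 [211.1, 166.5, 302.0, 245.0] 254.1 200.8 4168
side lid_handle 0.87 [212.1, 168.5, 299.1, 246.8] 253.1 200.8 4204
side lid_handle 0.48 
[... 443 characters left out ...]
cs', 'view'])
top fixture 0.75 [201.6, 170.5, 333.0, 279.9] 255.4 226.7 7094
top fixture 0.47 [111.4, 218.5, 148.2, 263.8] 130.5 239.0 1543
top latch 0.54 [289.9, 216.1, 331.6, 229.9] 310.2 221.2 246
top latch_knob 0.6 [292.5, 211.1, 332.4, 228.4] 309.9 221.2 228
top lid 0.87 [199.4, 172.2, 305.9, 282.5] 252.7 227.3 6359
top lid 0.19 [202.9, 270.5, 230.8, 289.6] 217.3 278.7 408
top lid_handle 0.89 [201.1, 172.3, 305.8, 281.4] 253.1 227.4 6397
top lid_handle 0.73 [109.6, 217.8, 147.9, 261.6] 130.5 238.7 1590
top spool 0.76 [208.6, 267.9, 230.7, 290.5] 217.6 279.2 390
top screw_jar 0.56 [254.8, 153.4, 271.5, 173.0] 263.1 162.3 277
top screw_jar 0.56 [295.1, 215.3, 330.4, 229.9] 309.6 221.0 270
```

```bash
python3 - <<'E'
import cv2
a=cv2.imread("pics/top0.png")[130:310,170:370];cv2.imwrite("pics/top0c.png",cv2.resize(a,None,fx=3.3,fy=3.3,interpolation=cv2.INTER_CUBIC))
a=cv2.imread("pics/side0.png")[140:280,170:350];cv2.imwrite("pics/side0c.png",cv2.resize(a,None,fx=4,fy=4,interpolation=cv2.INTER_CUBIC))
E
```

```text
(no output)
```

View pics/top0c.png

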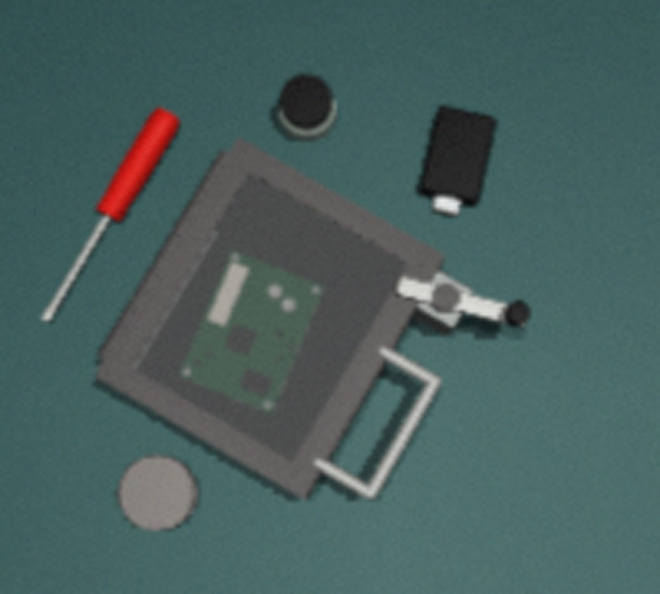

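View pics/side0c.png

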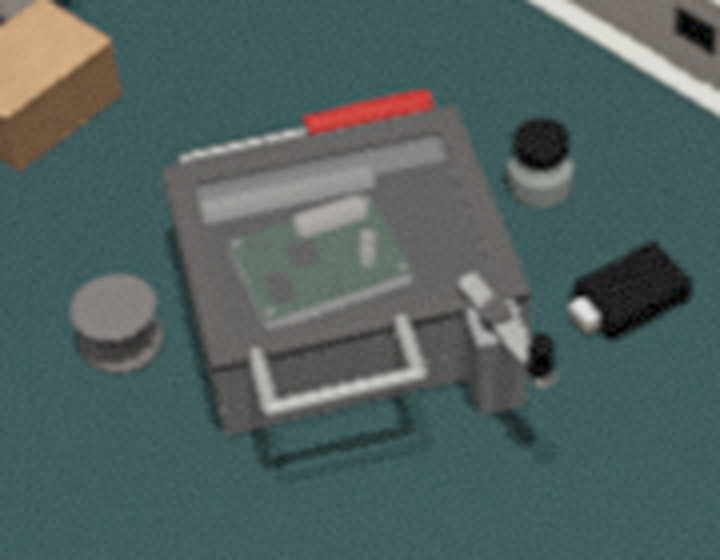

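The views show the lid closed, with the board through the window. The handle is at about top crop (437,381)-(370,494), the latch pivot at (446,296) and the knob at (517,313). In the side crop the handle is at (268,407)-(422,370) and the knob at (541,341). Next I fit the fixture pose from both views.

```bash
cat > h.py <<'E'
import numpy as np,cv2
from scipy.optimize import least_squares
from scipy.spatial.transform import Rotation as R
def proj(P,K,V):
    c=np.atleast_2d(P)@V[:3,:3].T+V[:3,3]; return np.c_[K[0,2]+K[0,0]*c[:,0]/-c[:,2],K[1,2]+K[1,1]*-c[:,1]/-c[:,2]]
def F(p,P):  # fixture pose x,y,yaw,z
    P=np.atleast_2d(P);c,s=np.cos(p[2]),np.sin(p[2]);return np.c_[p[0]+c*P[:,0]-s*P[:,1],p[1]+s*P[:,0]+c*P[:,1],P[:,2]+p[3]]
E
python3 - <<'E'
from h import *
from cell import *
cal={c:read_camera(c) for c in("top","side")}
lid=[(.095,-.11,.079),(.095,.11,.079),(-.095,-.11,.079),(-.095,.11,.079),(-.137,-.02,.08),(-.137,.08,.08),(-.112,-.08,.09)]
px={"top":np.array([(238,142),(100,362),(442,258),(305,492),(437,381),(370,494),(446,296)]),"side":np.array([(457,108),(165,172),(528,295),(215,362),(422,370),(268,407),(497,313)])}
S={"top":(3.3,170,130),"side":(4,170,140)}
full=lambda c,u:(np.asarray(u)+.5)/S[c][0]-.5+np.array(S[c][1:])
K={c:(cal[c]["intrinsics"],cal[c]["view"]) for c in cal}
def res(p):return np.concatenate([(proj(F(p,lid),*K[c])-full(c,px[c])).ravel() for c in K])
s=least_squares(res,[.65,.05,1,0],loss="soft_l1");p=s.x;print(p,np.degrees(p[2]));print(res(p).reshape(2,-1,2).round(1).tolist())
kn={"top":(517,313),"side":(541,341)}
f=least_squares(lambda q:np.concatenate([(proj(q,*K[c])-full(c,kn[c])).ravel() for c in K]),[.6,-.1,.1]);print("knob top",f.x,f.cost)
piv=F(p,[(-.112,-.08,.084)])[0];d=f.x-piv;print("piv",piv,"d",d,"r",np.hypot(*d[:2]),"latch",np.arctan2(d[1],d[0])-p[2]-np.pi)
# board corners rough, top crop, z about .044
b={"top":[(236,255),(320,285),(268,408),(183,372)],"side":[(370,196),(410,272),(268,322),(232,243)]}
for i in range(4):
    f=least_squares(lambda q:np.concatenate([(proj(q,*K[c])-full(c,b[c][i])).ravel() for c in K]),[.6,-.1,.1]).x
    c,s_=np.cos(p[2]),np.sin(p[2]);g=f-[p[0],p[1],0];print("board corner fix",[c*g[0]+s_*g[1],-s_*g[0]+c*g[1],g[2]])
for n,P in dict(handle=(-.137,.03,.075),hinge=(.095,0,.075),latch13=None or (-.112,-.08,.1)).items():print(n,F(p,[P])[0])
np.save("pose.npy",p)
E
```

```text
[ 0.55688762  0.09539524  1.03380642 -0.00231812] 59.23274496069067
[[[-0.0, -1.4], [-2.0, 4.2], [0.9, -0.5], [-0.6, 2.4], [-0.8, 0.2], [-0.1, -0.1], [-0.2, 0.6]], [[0.4, -0.1], [0.1, -0.5], [1.4, -0.0], [0.1, 1.7], [-0.1, 0.2], [1.2, -0.2], [0.3, -0.0]]]
knob top [ 0.55273909 -0.09447993  0.1164711 ] 0.0046903326205838996
piv [ 0.568334   -0.04176518  0.08168188] d [-0.01559491 -0.05271474  0.03478922] r 0.05497313394453962 latch -6.033827447637565
board corner fix [np.float64(0.05147111735477672), np.float64(-0.030111130455995894), np.float64(0.05003775336816632)]
board corner fix [np.float64(-0.018036880873497328), np.float64(-0.043095099076445605), np.float64(0.03814595718744559)]
board corner fix [np.float64(-0.03224455393971064), np.float64(0.06351408395548906), np.float64(0.0360478873153419)]
board corner fix [np.float64(0.04044687247702576), np.float64(0.07346267102009199), np.float64(0.044492995759952886)]
handle [ 0.46102744 -0.00697578  0.07268188]
hinge [0.60548504 0.17702421 0.07268188]
latch13 [ 0.568334   -0.04176518  0.09768188]
```

>>> play_rows:
  steps:
    - [[0, 0, 0, 0, 0, 0.1, 0.05], [0, 0, 0, 0, 0, 0.1, 0.05], [0, 0, 0, 0, 0, 0.107, 0.05], [-0.046, -0.012, 0, 0, 0, 0, 0.05], [-0.046, -0.012, 0, 0, 0, 0, 0.05], [-0.046, -0.012, 0, 0, 0, 0, 0.05], [-0.046, -0.012, 0, 0, 0, 0, 0.05], [-0.046, -0.012, 0, 0, 0, 0, 0.05], [-0.046, -0.012, 0, 0, 0, 0, 0.05], [-0.046, -0.012, 0, 0, 0, 0, 0.05], [-0.046, -0.012, 0, 0, 0, 0, 0.05], [-0.046, -0.012, 0, 0, 0, 0, 0.05]]

```text
time_s: 2.2
tool_pos: [0.4498, 0.3269, 0.223]
tool_rot: [179.9, 0.0, 149.3]
force: [0.2, 0.6, 0.4]
grip_width: 0.0505
grasp_force: 0.0
```

>>> play_rows:
  steps:
    - [[-0.034, -0.034, 0, 0, 0, 0, 0.05], [-0.034, -0.034, 0, 0, 0, 0, 0.05], [-0.034, -0.034, 0, 0, 0, 0, 0.05], [-0.034, -0.034, 0, 0, 0, 0, 0.05], [-0.034, -0.034, 0, 0, 0, 0, 0.05], [-0.034, -0.034, 0, 0, 0, 0, 0.05], [-0.034, -0.034, 0, 0, 0, 0, 0.05], [-0.034, -0.034, 0, 0, 0, 0, 0.05], [-0.032, -0.037, 0, 0, 0, 0, 0.05], [0, 0, 0, 0, 0, 0, 0.05]]

```text
time_s: 3.2
tool_pos: [0.5515, -0.1019, 0.2232]
tool_rot: [-179.8, 0.2, 148.6]
force: [0.8, -0.2, 0.1]
grip_width: 0.0502
grasp_force: 0.0
```

```bash
python3 - <<'E'
from h import *
from cell import *
r=read_camera("wrist");K,V=r["intrinsics"],r["view"];im=r["frame"][:,:,::-1].copy()
p=np.load("pose.npy");o=get_obs();print(o["tool_pos"],o["tool_rot"],o["force"]);print(V.round(3).tolist())
for P in [(-.112,-.08,.09),(-.137,-.02,.08),(-.137,.08,.08),(-.095,-.11,.079),(-.095,.11,.079)]:
    u=proj(F(p,[P]),K,V)[0];print(P,u);cv2.circle(im,tuple(int(x) for x in u),4,(0,0,255),1)
u=proj([[.5527,-.0945,.1165]],K,V)[0];print("knob",u);cv2.circle(im,tuple(int(x) for x in u),4,(0,255,255),1)
cv2.imwrite("pics/w1.png",im)
E
```

```text
[ 0.55161179 -0.09728308  0.22289836] [-1.79940324e+02  7.58520824e-02  1.48788296e+02] [ 0.73680969  1.75893276 -0.96214146]
[[0.521, 0.853, -0.002, -0.2], [-0.828, 0.505, -0.243, 0.538], [-0.206, 0.129, 0.97, -0.262], [0.0, 0.0, 0.0, 1.0]]
(-0.112, -0.08, 0.09) [344.73899092 183.76129527]
(-0.137, -0.02, 0.08) [319.10346898 120.69861402]
(-0.137, 0.08, 0.08) [321.06201418   2.9642308 ]
(-0.095, -0.11, 0.079) [357.98905571 210.51401166]
(-0.095, 0.11, 0.079) [370.29735648 -36.69633547]
knob [291.06114691 204.48474407]
```

View pics/w1.png

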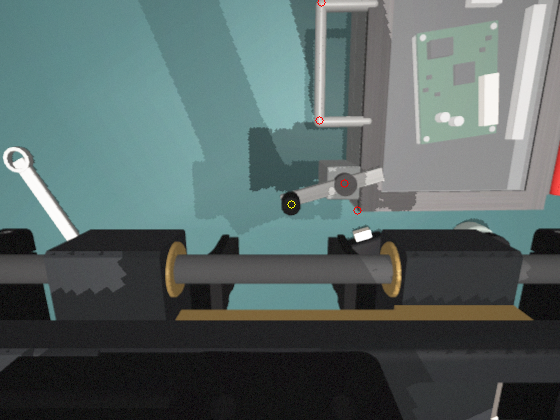

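The projected handle, pivot and knob positions land on the picture (knob at (291,204)), so I go down and grip the knob.

>>> play_rows:
  steps:
    - [[0, 0, 0.03, 0, 0, 0, 0.05], [0, 0, 0.03, 0, 0, 0, 0.05], [0, 0, 0.03, 0, 0, 0, 0.05], [0, 0, 0.025, 0, 0, 0, 0.05], [0, 0, 0.013, 0, 0, 0, 0.05], [0, 0, 0, 0, 0, 0, 0.04], [0, 0, 0, 0, 0, 0, 0.01], [0, 0, 0, 0, 0, 0, 0.01], [0, 0, 0, 0, 0, 0, 0.01], [0, 0, 0, 0, 0, 0, 0.01], [0, 0, 0, 0, 0, 0, 0.01]]
  force: 35

```text
time_s: 4.35
tool_pos: [0.5519, -0.0943, 0.0955]
tool_rot: [-179.9, 0.1, 149.2]
force: [-1.6, -3.3, 5.8]
grip_width: 0.0171
grasp_force: 35.0
```

>>> play_rows:
  steps:
    - [[-0.008, 0.0027, 0, 0, 0, 0, 0.01], [-0.0075, 0.0039, 0, 0, 0, 0, 0.01], [-0.0068, 0.0049, 0, 0, 0, 0, 0.01], [-0.006, 0.0058, 0, 0, 0, 0, 0.01], [-0.005, 0.0067, 0, 0, 0, 0, 0.01], [-0.004, 0.0074, 0, 0, 0, 0, 0.01], [-0.003, 0.0079, 0, 0, 0, 0, 0.01], [-0.0016, 0.0082, 0, 0, 0, 0, 0.01], [-0.0004, 0.0084, 0, 0, 0, 0, 0.01], [0, 0, 0, 0, 0, 0, 0.01], [0, 0, 0, 0, 0, 0, 0.01]]

```text
time_s: 5.45
tool_pos: [0.6203, -0.0727, 0.096]
tool_rot: [-179.8, 0.7, 149.1]
force: [6.1, -10.3, -1.6]
grip_width: 0.017
grasp_force: 35.0
```

>>> play_rows:
  steps:
    - [[0, 0, 0, 0, 0, 0, 0.045], [0, 0, 0, 0, 0, 0, 0.045], [0, 0, -0.03, 0, 0, 0, 0.045], [0, 0, -0.04, 0, 0, 0, 0.034], [0.034, -0.005, 0, 0, 0, 0, 0.034], [0.034, -0.005, 0, 0, 0, 0, 0.034], [0.034, -0.005, 0, 0, 0, 0, 0.034], [0.034, -0.005, 0, 0, 0, 0, 0.034], [0.034, -0.005, 0, 0, 0, 0, 0.034], [0, 0, 0, 0, 0, 0, 0.034], [0, 0, 0, 0, 0, 0, 0.034], [0, 0, 0, 0, 0, 0, 0.034]]

```text
time_s: 6.65
tool_pos: [0.4588, -0.0007, 0.1649]
tool_rot: [180.0, 0.0, 149.2]
force: [-0.0, -0.5, -0.7]
grip_width: 0.0338
grasp_force: 0.0
```

```bash
python3 - <<'E'
from h import *
from cell import *
for c in ("top","wrist"):
    r=read_camera(c);K,V=r["intrinsics"],r["view"];im=r["frame"][:,:,::-1].copy()
    p=np.load("pose.npy")
    for P in [(-.112,-.08,.09),(-.137,-.02,.08),(-.137,.08,.08),(-.112,-.136,.116)]:
        u=proj(F(p,[P]),K,V)[0];cv2.circle(im,tuple(int(x) for x in u),4,(0,0,255),1)
    if c=="top": im=cv2.resize(im[150:290,180:350],(400,330))
    else: im=cv2.resize(im,(400,330))
    cv2.imwrite(f"pics/{c}2.png",im)
cv2.imwrite("pics/c2.png",np.hstack([cv2.imread("pics/top2.png"),cv2.imread("pics/wrist2.png")]))
o=get_obs();print(o["tool_pos"],o["tool_rot"],o["force"])
d=F(p,[(-.137,.03,.075)])[0]-o["tool_pos"];print(R.from_euler("xyz",o["tool_rot"],degrees=True).inv().apply(d))
E
```

```text
[ 0.45876412 -0.00112247  0.16463527] [-1.79981952e+02  2.83033521e-02  1.49193218e+02] [-0.56343474 -0.30458281 -0.14770055]
[-0.00489628 -0.00383929  0.09195704]
```

View pics/c2.png

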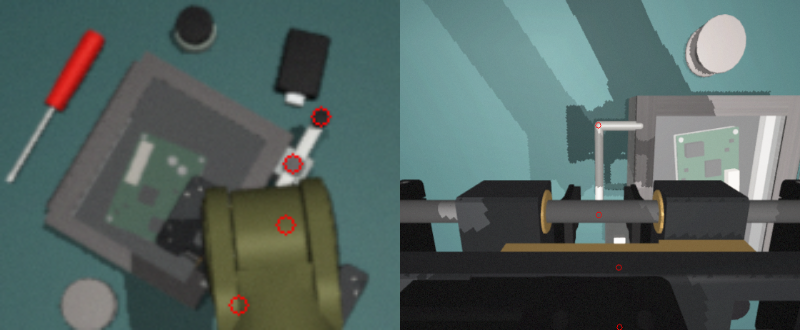

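The latch is aside: the knob sits on its 1.57 rad mark at (321,117) in the left half. The handle corner is on its mark at (598,125). Next I grasp the handle.

>>> play_rows:
  steps:
    - [[-0.005, -0.004, 0, 0, 0, 0, 0.034], [0, 0, 0.03, 0, 0, 0, 0.034], [0, 0, 0.03, 0, 0, 0, 0.034], [0, 0, 0.03, 0, 0, 0, 0.034], [0, 0, 0.02, 0, 0, 0, 0.034], [0, 0, 0, 0, 0, 0, 0.034], [0, 0, 0, 0, 0, 0, 0.0], [0, 0, 0, 0, 0, 0, 0.0], [0, 0, 0, 0, 0, 0, 0.0], [0, 0, 0, 0, 0, 0, 0.0]]
  force: 25

```text
time_s: 7.75
tool_pos: [0.461, -0.0066, 0.0555]
tool_rot: [179.9, 0.1, 149.2]
force: [-0.6, -0.1, 0.2]
grip_width: 0.0098
grasp_force: 1.5
```

>>> play_rows:
  steps:
    - [[0, 0.0005, -0.0139, 0, 0, 0, 0], [0, 0.0012, -0.0139, 0, 0, 0, 0], [0, 0.0021, -0.0138, 0, 0, 0, 0], [0, 0.0029, -0.0136, 0, 0, 0, 0], [0, 0.0037, -0.0134, 0, 0, 0, 0], [0, 0.0045, -0.0132, 0, 0, 0, 0], [0, 0.0053, -0.0129, 0, 0, 0, 0], [0, 0.006, -0.0125, 0, 0, 0, 0], [0, 0.0068, -0.0122, 0, 0, 0, 0], [0, 0.0075, -0.0117, 0, 0, 0, 0], [0, 0.0082, -0.0112, 0, 0, 0, 0], [0, 0.0089, -0.0108, 0, 0, 0, 0]]
  force: 35

```text
time_s: 8.95
tool_pos: [0.4903, 0.043, 0.2077]
tool_rot: [180.0, 0.1, 149.3]
force: [5.7, -0.0, -7.8]
grip_width: 0.0084
grasp_force: 35.0
```

>>> play_rows:
  steps:
    - [[0, 0.0095, -0.0102, 0, 0, 0, 0], [0, 0.0101, -0.0096, 0, 0, 0, 0], [0, 0.0107, -0.0089, 0, 0, 0, 0], [0, 0.0111, -0.0084, 0, 0, 0, 0], [0, 0.0116, -0.0076, 0, 0, 0, 0], [0, 0.0121, -0.007, 0, 0, 0, 0], [0, 0.0125, -0.0061, 0, 0, 0, 0], [0, 0.0128, -0.0055, 0, 0, 0, 0], [0, 0.0131, -0.0046, 0, 0, 0, 0], [0, 0.0134, -0.0039, 0, 0, 0, 0], [0, 0.0136, -0.003, 0, 0, 0, 0], [0, 0.0137, -0.0023, 0, 0, 0, 0]]

```text
time_s: 10.15
tool_pos: [0.5642, 0.1672, 0.2866]
tool_rot: [179.9, 0.1, 149.2]
force: [-0.6, -4.6, 4.9]
grip_width: 0.0086
grasp_force: 35.0
```

>>> play_rows:
  steps:
    - [[0, 0.0139, -0.0014, 0, 0, 0, 0], [0, 0.0139, -0.0006, 0, 0, 0, 0], [0, 0.0139, 0.0003, 0, 0, 0, 0], [0, 0.0139, 0.0011, 0, 0, 0, 0], [0, 0.011, 0.0016, 0, 0, 0, 0], [0, 0, 0, 0, 0, 0, 0], [0, 0, 0, 0, 0, 0, 0]]

```text
time_s: 10.85
tool_pos: [0.5993, 0.2265, 0.2837]
tool_rot: [179.8, 0.1, 149.3]
force: [6.3, -0.7, 2.3]
grip_width: 0.0086
grasp_force: 35.0
```

>>> play_rows:
  steps:
    - [[0, 0, 0, 0, 0, 0, 0.04], [0, 0, 0, 0, 0, 0, 0.04], [0, 0, -0.03, 0, 0, 0, 0.04], [0, 0, -0.03, 0, 0, 0, 0.04], [0, -0.04, -0.01, 0, 0, 0, 0.04], [-0.01, -0.04, 0, 0, 0, 0, 0.04], [-0.02, -0.04, 0, 0, 0, 0, 0.04], [-0.02, -0.04, 0, 0, 0, 0, 0.02], [-0.02, -0.03, 0, 0, 0, 0, 0], [-0.02, 0, 0, 0, 0, 0, 0], [0, 0, 0, 0, 0, 0, 0]]

```text
time_s: 11.95
tool_pos: [0.5781, 0.0134, 0.3529]
tool_rot: [180.0, -0.1, 149.1]
force: [0.6, 0.2, -0.0]
grip_width: 0.0157
grasp_force: 0.0
```

```bash
python3 - <<'E'
from h import *
from cell import *
o=get_obs();print(o["tool_pos"],o["tool_rot"],o["qpos"].round(1) if hasattr(o["qpos"],"round") else o["qpos"])
p=np.load("pose.npy");t=np.array(o["tool_pos"])-F(p,[(0,0,0)])[0];c,s=np.cos(p[2]),np.sin(p[2]);print("fix",c*t[0]+s*t[1],-s*t[0]+c*t[1],t[2])
ims=[]
for n in ("side","wrist"):
    r=read_camera(n);im=r["frame"][:,:,::-1].copy();K,V=r["intrinsics"],r["view"]
    for P in [(-.095,-.11,.071),(-.095,.11,.071),(.077,-.04,.042),(.077,.09,.042),(.015,.092,.042),(.045,.092,.042)]:
        u=proj(F(p,[P]),K,V)[0];cv2.circle(im,tuple(int(x) for x in u),2,(0,0,255),1)
    if n=="side": im=cv2.resize(im[100:280,170:330],(400,450))
    else: im=cv2.resize(im,(400,300));im=cv2.copyMakeBorder(im,0,150,0,0,0)
    ims.append(im)
cv2.imwrite("pics/c3.png",np.hstack(ims))
E
```

```text
[0.57806935 0.01338056 0.35293952] [ 1.79991807e+02 -6.19051801e-02  1.49058806e+02] [-32.5   8.3  32.8  82.1  -4.5  91.   59. ]
fix -0.0596357511903498 -0.060155218145236236 0.35525764442333596
```

View pics/c3.png

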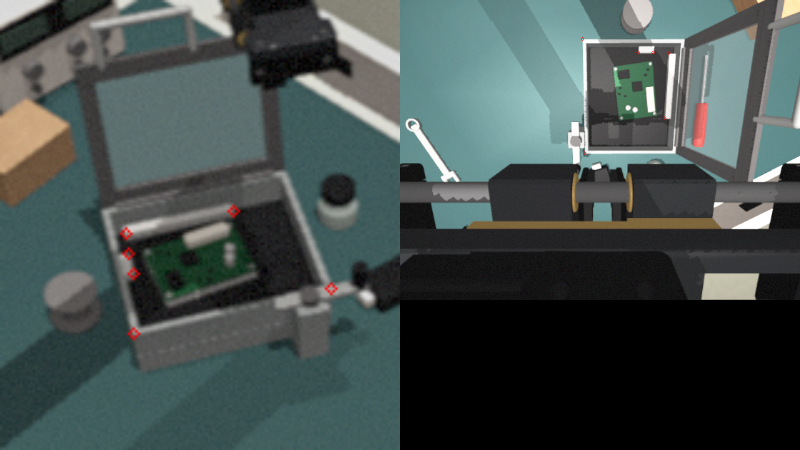

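The lid stands past upright and the board is off both stops. I zoom the wrist view to refine the fixture and board poses.

```bash
python3 - <<'E'
from h import *
from cell import *
p=np.load("pose.npy");r=read_camera("wrist");im=r["frame"][:,:,::-1].copy();K,V=r["intrinsics"],r["view"];np.savez("w3.npz",K=K,V=V)
im=cv2.resize(im[45:225,245:405],None,fx=3.3,fy=3.3,interpolation=cv2.INTER_CUBIC)
for P in [(-.095,-.11,.0723),(-.095,.11,.0723),(.095,.11,.0723),(.095,-.11,.0723),(.077,-.04,.0443),(.077,.09,.0443),(.015,.092,.0443),(.045,.092,.0443)]:
    u=proj(F(p,[P]),K,V)[0];v=(u+.5-[245,45])*3.3-.5;print(P,u.round(1),v.round(0));cv2.circle(im,tuple(int(x) for x in v),3,(0,0,255),1)
cv2.imwrite("pics/w3z.png",im)
for s in silhouettes("wrist","board")[:2]: 
    m=s["pixels"].astype(np.uint8);cs,_=cv2.findContours(m,0,1);print(s["p"],cv2.boxPoints(cv2.minAreaRect(max(cs,key=cv2.contourArea))).round(1).tolist())
E
```

```text
(-0.095, -0.11, 0.0723) [257.8 214.7] [ 43. 561.]
(-0.095, 0.11, 0.0723) [254.9  54.8] [34. 34.]
(0.095, 0.11, 0.0723) [397.5  55.2] [504.  35.]
(0.095, -0.11, 0.0723) [384.2 214.9] [460. 562.]
(0.077, -0.04, 0.0443) [370.3 166.2] [414. 401.]
(0.077, 0.09, 0.0443) [376.6  75.3] [435. 101.]
(0.015, 0.092, 0.0443) [333.5  73.7] [293.  96.]
(0.045, 0.092, 0.0443) [354.4  73.7] [362.  96.]
0.9 [[296.3999938964844, 92.0999984741211], [351.79998779296875, 85.5], [360.79998779296875, 162.0], [305.3999938964844, 168.5]]
```

View pics/w3z.png

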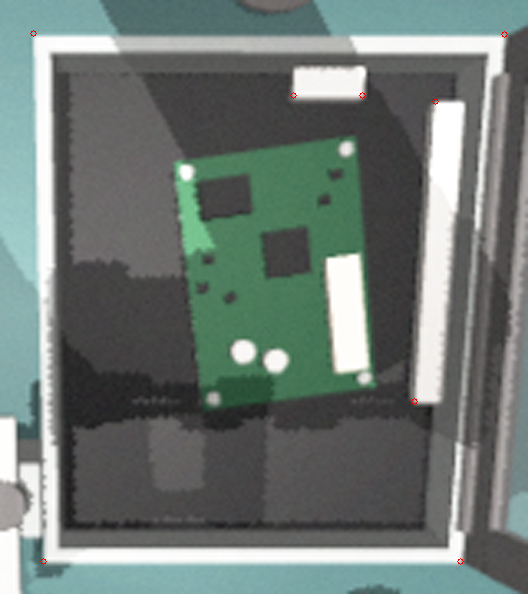

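```bash
cat >> h.py <<'E'
def back(u,K,V,z,p):  # pixel -> fixture xy at world height z
    d=np.array([(u[0]-K[0,2])/K[0,0],-(u[1]-K[1,2])/K[1,1],-1])@V[:3,:3];c=-V[:3,:3].T@V[:3,3]
    g=c+d*(z-c[2])/d[2]-[p[0],p[1],0];return np.array([np.cos(p[2])*g[0]+np.sin(p[2])*g[1],-np.sin(p[2])*g[0]+np.cos(p[2])*g[1]])
E
python3 - <<'E'
from h import *
w=np.load("w3.npz");p=np.load("pose.npy")
b=[back((np.array(v)+.5)/3.3-.5+[245,45],w["K"],w["V"],.044,p) for v in [(177,162),(356,137),(375,387),(203,409)]]
print(np.round(b,4),np.mean(b,0)); print([np.linalg.norm(b[i]-b[i-1]).round(4) for i in range(4)]);e=(b[1]+b[0]-b[2]-b[3]);print("yaw",np.degrees(np.arctan2(-e[0],e[1])))
E
```

```text
[[-0.0352  0.0645]
 [ 0.0428  0.075 ]
 [ 0.0577 -0.0333]
 [-0.0216 -0.0436]] [0.01091744 0.01566724]
[np.float64(0.109), np.float64(0.0788), np.float64(0.1093), np.float64(0.08)]
yaw 7.485433688507082
```

>>> play_rows:
  steps:
    - [[0, 0, 0, 0, 0, 0.143, 0.05], [0, 0, 0, 0, 0, 0.143, 0.05], [0, 0, 0, 0, 0, 0.143, 0.05], [0, 0, 0, 0, 0, 0.143, 0.05], [0, 0, 0, 0, 0, 0.143, 0.05], [0, 0, 0, 0, 0, 0.143, 0.05], [0, 0, 0, 0, 0, 0.143, 0.05], [0, 0, 0, 0, 0, 0.143, 0.05], [0, 0, 0, 0, 0, 0.143, 0.05], [0, 0, 0, 0, 0, 0.143, 0.05], [0, 0, 0, 0, 0, 0.14, 0.05], [0, 0, 0, 0, 0, 0, 0.05]]

```text
time_s: 13.35
tool_pos: [0.5772, 0.0164, 0.3536]
tool_rot: [-180.0, -0.0, 59.4]
force: [-0.1, -0.5, -0.5]
grip_width: 0.0499
grasp_force: 0.0
```

>>> play_rows:
  steps:
    - [[0, -0.035, 0, 0, 0, 0, 0.05], [0.004, -0.035, 0, 0, 0, 0, 0.05], [0, -0.01, 0.04, 0, 0, 0, 0.05], [0, 0, 0.045, 0, 0, 0, 0.05], [0, 0, 0.045, 0, 0, 0, 0.05], [0, 0, 0.045, 0, 0, 0, 0.05], [0, 0, 0.04, 0, 0, 0, 0.05], [0, 0, 0, 0, 0, 0, 0.05], [0, 0, 0, 0, 0, 0, 0.05]]

```text
time_s: 14.25
tool_pos: [0.5109, 0.0594, 0.1394]
tool_rot: [-180.0, 0.0, 59.4]
force: [0.1, 0.1, 1.4]
grip_width: 0.05
grasp_force: 0.0
```

```bash
cat > st.py <<'E'
from h import *
from cell import *
p=np.load("pose.npy");o=get_obs();t=np.array(o["tool_pos"])-[p[0],p[1],0];c,s=np.cos(p[2]),np.sin(p[2])
print("t",o["time_s"],"fix",np.round([c*t[0]+s*t[1],-s*t[0]+c*t[1],t[2]],4),"rot",np.round(o["tool_rot"],1),"yawrel",round(o["tool_rot"][2]-np.degrees(p[2]),2),"F",np.round([c*o["force"][0]+s*o["force"][1],-s*o["force"][0]+c*o["force"][1],o["force"][2]],1),"q",np.round(o["qpos"],0))
E
python3 st.py
```

```text
t 14.25 fix [-0.0545  0.0211  0.1394] rot [-180.     0.    59.4] yawrel 0.21 F [ 0.1 -0.1  1.4] q [-44.   6.  37. 109.  -4.  66. -37.]
```

>>> play_rows:
  steps:
    - [[0, 0, 0.03, 0, 0, 0, 0.05], [0, 0, 0.03, 0, 0, 0, 0.05], [0, 0, 0.025, 0, 0, 0, 0.05], [0, 0, 0.014, 0, 0, 0, 0.05], [0, 0, 0.005, 0, 0, 0, 0.05], [0, 0, 0, 0, 0, 0, 0.05], [0, 0, 0, 0, 0, 0, 0.05]]

```text
time_s: 14.95
tool_pos: [0.5123, 0.0593, 0.0363]
tool_rot: [179.9, -0.1, 59.3]
force: [-1.3, -0.4, -0.5]
grip_width: 0.0496
grasp_force: 0.0
```

>>> play_rows:
  steps:
    - [[0.005, 0, 0, 0, 0, 0, 0.05], [0.004, 0, 0, 0, 0, 0, 0.05], [0.003, 0, 0, 0, 0, 0, 0.05], [0.003, 0, 0, 0, 0, 0, 0.05], [0.003, 0, 0, 0, 0, 0, 0.05], [0.003, 0, 0, 0, 0, 0, 0.05], [0.003, 0, 0, 0, 0, 0, 0.05], [0.003, 0, 0, 0, 0, 0, 0.05], [0.003, 0, 0, 0, 0, 0, 0.05], [0.002, 0, 0, 0, 0, 0, 0.05]]

```text
time_s: 15.95
tool_pos: [0.5275, 0.0867, 0.0347]
tool_rot: [180.0, -0.0, 59.3]
force: [-1.2, -1.4, -1.4]
grip_width: 0.05
grasp_force: 0.6
```

```bash
python3 st.py
```

```text
t 15.95 fix [-0.0225  0.0208  0.0347] rot [180.   -0.   59.3] yawrel 0.06 F [-1.8  0.3 -1.4] q [-43.  16.  35. 112. -11.  55. -33.]
```

>>> play_rows:
  steps:
    - [[0.002, 0, 0, 0, 0, 0, 0.05], [0.002, 0, 0, 0, 0, 0, 0.05], [0.002, 0, 0, 0, 0, 0, 0.05], [0.001, 0, 0, 0, 0, 0, 0.05], [0.001, 0, 0, 0, 0, 0, 0.05], [0, 0, 0, 0, 0, 0, 0.05]]

```text
time_s: 16.55
tool_pos: [0.5314, 0.0935, 0.0348]
tool_rot: [180.0, -0.0, 59.3]
force: [-0.1, -0.2, -0.6]
grip_width: 0.05
grasp_force: 0.4
```

>>> play_rows:
  steps:
    - [[0.001, 0, 0, 0, 0, 0, 0.05], [0.001, 0, 0, 0, 0, 0, 0.05], [0, 0, 0, 0, 0, 0, 0.05]]

```text
time_s: 16.85
tool_pos: [0.532, 0.0943, 0.0348]
tool_rot: [-180.0, 0.1, 59.3]
force: [-2.3, -3.1, 2.1]
grip_width: 0.0501
grasp_force: 2.0
```

```bash
python3 st.py
```

```text
t 16.85 fix [-0.0137  0.0208  0.0348] rot [-1.80e+02  1.00e-01  5.93e+01] yawrel 0.04 F [-3.9  0.4  2.1] q [-43.  17.  34. 111. -12.  55. -34.]
```

>>> play_rows:
  steps:
    - [[0.001, 0, 0, 0, 0, 0, 0.05], [0.001, 0, 0, 0, 0, 0, 0.05], [0, 0, 0, 0, 0, 0, 0.05], [0, 0, 0, 0, 0, 0, 0.05]]

```text
time_s: 17.25
tool_pos: [0.532, 0.0943, 0.0347]
tool_rot: [-179.9, 0.2, 59.2]
force: [-6.4, -7.0, 4.9]
grip_width: 0.0498
grasp_force: 4.2
```

```bash
python3 st.py
```

```text
t 17.25 fix [-0.0136  0.0208  0.0347] rot [-179.9    0.2   59.2] yawrel -0.0 F [-9.3  1.9  4.9] q [-43.  17.  34. 111. -12.  55. -34.]
```

>>> play_rows:
  steps:
    - [[-0.01, 0, 0, 0, 0, 0, 0.05], [-0.002, 0, -0.035, 0, 0, 0, 0.05], [0, 0, -0.04, 0, 0, 0, 0.03], [0, 0.035, 0, 0, 0, 0, 0], [0.02, 0.035, 0, 0, 0, 0, 0], [0.025, 0.026, 0, 0, 0, 0, 0], [0, 0, 0, 0, 0, 0, 0], [0, 0, 0, 0, 0, 0, 0]]

```text
time_s: 18.05
tool_pos: [0.6329, 0.0765, 0.1092]
tool_rot: [-180.0, 0.0, 59.3]
force: [-0.1, -0.4, -0.2]
grip_width: 0.0101
grasp_force: 0.0
```

```bash
python3 st.py
```

```text
t 18.05 fix [ 0.0226 -0.075   0.1092] rot [-180.     0.    59.3] yawrel 0.09 F [-0.4 -0.1 -0.2] q [-38.  24.  36.  94. -15.  67. -29.]
```

Now I lower, then push left. The board's right edge should be touched with the TCP near y = -0.054 and the stop reached near -0.033.

>>> play_rows:
  steps:
    - [[0, 0, 0.03, 0, 0, 0, 0], [0, 0, 0.03, 0, 0, 0, 0], [0, 0, 0.0145, 0, 0, 0, 0], [0, 0, 0, 0, 0, 0, 0], [0, -0.006, 0, 0, 0, 0, 0], [0, -0.005, 0, 0, 0, 0, 0], [0, -0.003, 0, 0, 0, 0, 0], [0, -0.003, 0, 0, 0, 0, 0], [0, -0.003, 0, 0, 0, 0, 0], [0, -0.003, 0, 0, 0, 0, 0], [0, -0.003, 0, 0, 0, 0, 0], [0, -0.003, 0, 0, 0, 0, 0]]

```text
time_s: 19.25
tool_pos: [0.6083, 0.0904, 0.0356]
tool_rot: [179.9, -0.0, 59.3]
force: [1.4, -0.8, 0.4]
grip_width: 0.0005
grasp_force: 1.1
```

```bash
python3 st.py
```

```text
t 19.25 fix [ 0.022  -0.0468  0.0356] rot [179.9  -0.   59.3] yawrel 0.03 F [ 0.  -1.6  0.4] q [-39.  26.  35. 101. -17.  58. -29.]
```

>>> play_rows:
  steps:
    - [[0, -0.003, 0, 0, 0, 0, 0], [0, -0.003, 0, 0, 0, 0, 0], [0, -0.002, 0, 0, 0, 0, 0], [0, -0.002, 0, 0, 0, 0, 0], [0, -0.001, 0, 0, 0, 0, 0], [0, -0.001, 0, 0, 0, 0, 0], [0, 0, 0, 0, 0, 0, 0]]

```text
time_s: 19.95
tool_pos: [0.5976, 0.0971, 0.0354]
tool_rot: [180.0, -0.0, 59.3]
force: [2.5, -1.0, 1.0]
grip_width: 0.0005
grasp_force: 1.4
```

```bash
python3 st.py
```

```text
t 19.95 fix [ 0.0223 -0.0341  0.0354] rot [180.   -0.   59.3] yawrel 0.06 F [ 0.5 -2.7  1. ] q [-40.  25.  35. 102. -16.  58. -30.]
```

>>> play_rows:
  steps:
    - [[0, -0.001, 0, 0, 0, 0, 0], [0, -0.001, 0, 0, 0, 0, 0], [0, -0.001, 0, 0, 0, 0, 0], [0, 0, 0, 0, 0, 0, 0]]

```text
time_s: 20.35
tool_pos: [0.5945, 0.0988, 0.0351]
tool_rot: [-180.0, 0.0, 59.3]
force: [1.7, -1.5, 2.2]
grip_width: 0.0005
grasp_force: 1.2
```

```bash
python3 st.py
```

```text
t 20.35 fix [ 0.0222 -0.0306  0.0351] rot [-180.     0.    59.3] yawrel 0.07 F [-0.5 -2.2  2.2] q [-40.  25.  35. 103. -16.  58. -30.]
```

>>> play_rows:
  steps:
    - [[0, -0.001, 0, 0, 0, 0, 0], [0, -0.001, 0, 0, 0, 0, 0], [0, -0.001, 0, 0, 0, 0, 0], [0, 0, 0, 0, 0, 0, 0], [0, 0, 0, 0, 0, 0, 0]]

```text
time_s: 20.85
tool_pos: [0.5919, 0.1003, 0.0351]
tool_rot: [-180.0, 0.0, 59.3]
force: [0.5, -1.5, -0.4]
grip_width: 0.0007
grasp_force: 0.7
```

```bash
python3 st.py
```

```text
t 20.85 fix [ 0.0221 -0.0276  0.0351] rot [-180.     0.    59.3] yawrel 0.07 F [-1.  -1.3 -0.4] q [-41.  24.  35. 103. -16.  58. -30.]
```

>>> play_rows:
  steps:
    - [[0, -0.001, 0, 0, 0, 0, 0], [0, -0.001, 0, 0, 0, 0, 0], [0, 0, 0, 0, 0, 0, 0], [0, 0, 0, 0, 0, 0, 0]]

```text
time_s: 21.25
tool_pos: [0.5916, 0.1005, 0.0354]
tool_rot: [179.9, -0.0, 59.3]
force: [4.4, -2.0, -1.8]
grip_width: 0.0004
grasp_force: 2.5
```

```bash
python3 st.py; python3 - <<'E'
from h import *
from cell import *
p=np.load("pose.npy");ims=[]
for n,(y0,y1,x0,x1) in dict(side=(150,250,200,320),wrist=(0,420,0,560)).items():
    r=read_camera(n);im=r["frame"][:,:,::-1].copy();K,V=r["intrinsics"],r["view"]
    im=cv2.resize(im[y0:y1,x0:x1],(400,333),interpolation=cv2.INTER_CUBIC);f=np.array([400/(x1-x0),333/(y1-y0)])
    for P in [(-.003,-.018,.044),(-.003,.092,.044),(.077,.092,.044),(.077,-.018,.044)]:
        v=(proj(F(p,[P]),K,V)[0]-[x0,y0])*f;cv2.circle(im,tuple(int(x) for x in v),3,(0,0,255),1)
    ims.append(im)
cv2.imwrite("pics/c4.png",np.hstack(ims))
E
```

```text
t 21.25 fix [ 0.0222 -0.0272  0.0354] rot [179.9  -0.   59.3] yawrel 0.03 F [ 0.5 -4.8 -1.8] q [-41.  24.  35. 103. -16.  58. -30.]
```

View pics/c4.png

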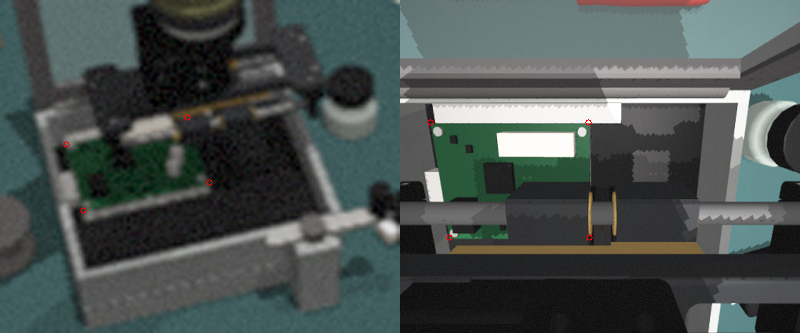

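The board matches the registered corner marks in both views. In the wrist half these are (431,123), (588,123) and (449,237). I press a little more to the left.

>>> play_rows:
  steps:
    - [[0, -0.001, 0, 0, 0, 0, 0], [0, -0.001, 0, 0, 0, 0, 0], [0, 0, 0, 0, 0, 0, 0], [0, 0, 0, 0, 0, 0, 0]]

```text
time_s: 21.75
tool_pos: [0.5915, 0.1005, 0.0361]
tool_rot: [179.7, -0.1, 59.2]
force: [7.0, -3.9, -1.6]
grip_width: 0.0006
grasp_force: 4.1
```

```bash
python3 st.py
```

```text
t 21.75 fix [ 0.0221 -0.0271  0.0361] rot [ 1.797e+02 -1.000e-01  5.920e+01] yawrel -0.01 F [ 0.2 -8.1 -1.6] q [-41.  24.  35. 103. -16.  57. -31.]
```

>>> play_rows:
  steps:
    - [[0, 0.01, 0, 0, 0, 0, 0], [0, 0.002, -0.035, 0, 0, 0, 0], [0, 0, -0.04, 0, 0, 0, 0.03], [-0.03, -0.03, 0, 0, 0, 0, 0.05], [-0.025, -0.042, 0, 0, 0, 0, 0.05], [0, 0, 0, 0, 0, 0, 0.05], [0, 0, 0, 0, 0, 0, 0.05], [0, 0, 0.03, 0, 0, 0, 0.05], [0, 0, 0.03, 0, 0, 0, 0.05], [0, 0, 0.014, 0, 0, 0, 0.05], [0, 0, 0, 0, 0, 0, 0.05]]

```text
time_s: 22.85
tool_pos: [0.5084, 0.0851, 0.0344]
tool_rot: [-179.9, 0.2, 59.3]
force: [-0.2, -0.8, 0.2]
grip_width: 0.0493
grasp_force: 0.0
```

```bash
python3 st.py
```

```text
t 22.85 fix [-0.0337  0.0364  0.0344] rot [-179.9    0.2   59.3] yawrel 0.05 F [-0.8 -0.2  0.2] q [-46.  15.  37. 115. -11.  54. -34.]
```

>>> play_rows:
  steps:
    - [[0.006, 0, 0, 0, 0, 0, 0.05], [0.005, 0, 0, 0, 0, 0, 0.05], [0.004, 0, 0, 0, 0, 0, 0.05], [0.002, 0, 0, 0, 0, 0, 0.05], [0.002, 0, 0, 0, 0, 0, 0.05], [0.002, 0, 0, 0, 0, 0, 0.05], [0.002, 0, 0, 0, 0, 0, 0.05], [0.001, 0, 0, 0, 0, 0, 0.05], [0, 0, 0, 0, 0, 0, 0.05]]

```text
time_s: 23.75
tool_pos: [0.5193, 0.102, 0.0361]
tool_rot: [-179.9, 0.4, 59.2]
force: [-6.6, -8.1, 7.6]
grip_width: 0.0501
grasp_force: 5.2
```

```bash
python3 st.py
```

```text
t 23.75 fix [-0.0136  0.0357  0.0361] rot [-179.9    0.4   59.2] yawrel -0.05 F [-10.3   1.5   7.6] q [-46.  16.  36. 113. -11.  55. -35.]
```

>>> play_rows:
  steps:
    - [[-0.008, 0, 0, 0, 0, 0, 0.05], [-0.008, 0, 0, 0, 0, 0, 0.05], [-0.002, 0, -0.03, 0, 0, 0, 0.05], [0, 0, -0.045, 0, 0, 0, 0.05], [0, 0, -0.045, 0, 0, 0, 0.05], [-0.02, 0, -0.045, 0, 0, 0, 0.05], [-0.03, 0, -0.045, 0, 0, 0, 0.05], [-0.02, 0, -0.03, 0, 0, 0, 0.05], [0, 0, 0, 0, 0, 0, 0.05], [0, 0, 0, 0, 0, 0, 0.05]]

```text
time_s: 24.75
tool_pos: [0.4778, 0.0326, 0.2733]
tool_rot: [180.0, -0.2, 59.3]
force: [-0.5, 1.2, 0.1]
grip_width: 0.05
grasp_force: 0.0
```

```bash
python3 st.py; python3 - <<'E'
from h import *
from cell import *
p=np.load("pose.npy");r=read_camera("wrist");im=r["frame"][:,:,::-1].copy();K,V=r["intrinsics"],r["view"];np.savez("w5.npz",K=K,V=V)
C=[(-.003,-.018,.044),(-.003,.092,.044),(.077,.092,.044),(.077,-.018,.044)]
u=proj(F(p,C),K,V);x0,y0=np.maximum(u.min(0)-35,0).astype(int);x1,y1=(u.max(0)+35).astype(int);f=3.5;print(x0,y0,x1,y1,u.round(1).tolist())
cv2.imwrite("pics/w5raw.png",im)
im=cv2.resize(im[y0:y1,x0:x1],None,fx=f,fy=f,interpolation=cv2.INTER_CUBIC)
for v in u: v=(v+.5-[x0,y0])*f-.5;cv2.circle(im,tuple(int(x) for x in v),3,(0,0,255),1)
im=im[:600,:800];print(im.shape);cv2.imwrite("pics/w5.png",im)
E
```

```text
t 24.75 fix [-0.0944  0.0358  0.2733] rot [180.   -0.2  59.3] yawrel 0.04 F [0.7 1.  0.1] q [-49.  -7.  39. 103.   4.  82. -41.]
199 6 363 147 [[326.3, 112.9], [236.8, 112.8], [234.4, 41.0], [328.7, 41.1]]
(494, 574, 3)
```

View pics/w5.png

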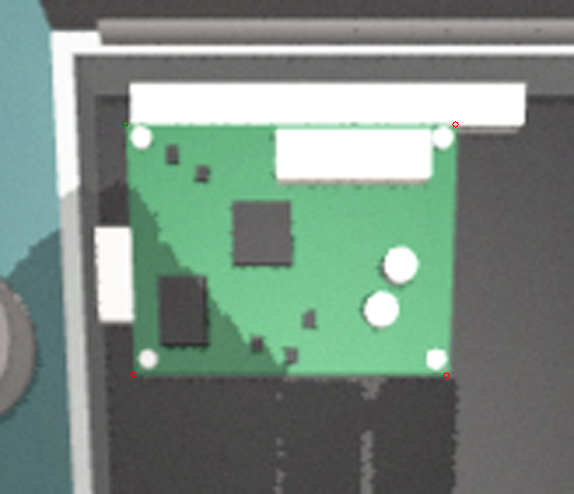

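The board sits flush on the fence (row 125) and on the side stop (column 132), and it is square. One final overall check follows.

```bash
python3 - <<'E'
from cell import *
import cv2,numpy as np
a=[cv2.resize(read_camera(n)["frame"][:,:,::-1][100:310,110:390],(400,300)) for n in("side","top")]
cv2.imwrite("pics/c6.png",np.hstack(a))
E
```

```text
(no output)
```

View pics/c6.png

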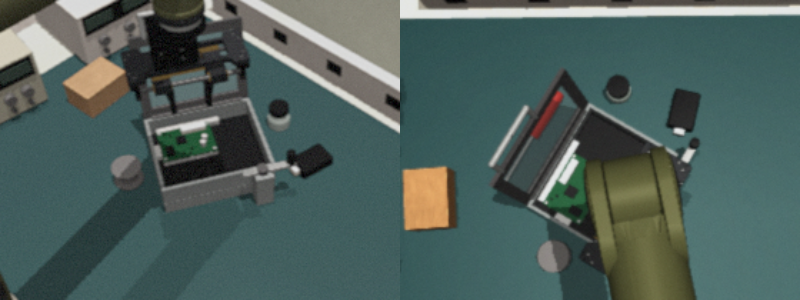

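The lid is open past upright, the latch is aside at about (690,150), the bystanders have not moved and the robot touches nothing.

```bash
python3 -c "
from cell import *
print(sign_off())"
```

```text
the job is handed in; nothing more can be done
None
```

I handed the job in at about 25 s: the latch is swung aside, the lid stands open just past upright, and the board is square and flush against the rear fence and left side stop.

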